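# Bring the tilting tote rest down to its lowest notch

## Task

The tilting tote rest on this packing bench is propped too steeply and its pawl will not let it down: take it by its grab bar, raise it through the remaining notches until it just meets the rubber buffer past the top (which throws the pawl out), lower it all the way down flat onto its rest pad, then raise it again only as far as the lowest notch, ease it down until the pawl carries it, and let go. Keep it in hand and gentle throughout: do not ram the buffer, do not let the board drop or slam, and leave the scanner, the tape roll and the carton where they lie.

Things in the scene. Friction and masses are not known exactly. Their poses are not given: they have to be found in the camera images.
- board (a joint): Tilt of the tote rest's board in rad: 0 level (flat on its pad, which may give to -0.02), growing as the far edge rises. Plywood, 195 mm deep, 260 wide, 12 thick, orange lip, hinged along the edge nearest the robot. With its bar it weighs 0.56 to 0.96 kg (3 to 5 N at the bar) and falls fast unless held or carried by the pawl. It starts resting in its third notch.
- grab_bar (a point): Centre of the grab bar: round steel, 14 mm thick, 130 long, parallel to the hinge, 250 mm from its axis in the board's mid-plane, on two side arms 65 mm either side; 55 mm of open air between bar and board edge. x from hinge out to bar, y along the bar, z square to the board's upper face (turns with the board). It can turn between gripping fingers.
- hinge (a point): Middle of the hinge axis, 85 mm above the bench, fixed in a run. x level, from the hinge towards the flat board's bar; y along the axis (left); z up. The bar's centre is at hinge + 250 mm * (cos(tilt) along x, sin(tilt) along z).
- quadrant_hub (a point): Hub, on the hinge axis, of the toothed steel quadrant on the stand's left side (radius 153 mm). Its 5 notches carry the board at tilts 0.21, 0.37, 0.53, 0.69 and 0.85, within 0.01. Over the 0.1 rad before each notch the pawl rides up a tooth, which takes 1 to 5 N of extra lift at the bar and then falls off with a click; to seat, the pawl must have passed the notch. Axes as hinge.
- pawl_pivot (a point): Pivot of the red pawl on the board's left side: a strut 55 mm long that snaps to in or out. In, it clicks into each notch on the way up and bars the way down. At the top a yellow finger throws it out: the board then comes down freely. A red post on the stand snaps it in again while the board goes from 0.12 to 0.01 rad, which takes up to 10 N of push down at the bar. Axes turn with the board.
- top_stop: Yellow arm on the left, standing up from the hinge (its origin, on the hinge axis) to 185 mm, with the finger and a black rubber buffer that the board's upper face meets 160 mm from the hinge. Clamped by hand: the board meets the buffer at 1.175 with an unknown -0.09 to +0.09; the pawl is thrown out 0.01 to 0.04 before. Buffer: 3.7 N per mm felt at the bar; over 25 N extra strains it.
- stand: Blue steel stand fixed to the bench, carries hinge, quadrant, red post and a rubber rest pad (9 N per mm, 120 mm from the hinge, under the board's middle). Origin on the bench under the middle of the hinge axis, axes as hinge. Footprint x -50 to +250, y -135 to +180 mm.
- scanner: Black hand-held bar-code scanner with a yellow nose, lying on its side, 105 x 115 x 31 mm, beside the stand; leave alone. Origin under its barrel's middle.
- tape_roll_mid (a point): Roll of brown tape, 100 mm across, 48 mm high, lying flat to the left of the stand; leave alone. Centre of the roll.
- carton: Open white picking carton 110 x 90 x 65 mm beside the stand; leave alone. Origin under its middle.

How it is judged:
By the outcome, as a careful person would: the job done as asked, in the order asked, and still so for the second after the job is handed in, with the robot touching nothing.
It also fails if it takes over 69 s, if anything falls off the work surface, if the arm or the gripper's body presses on something with over 40 N, if the wrist force passes 120 N, or if a joint passes its speed limit or range.

## Robot

A 6-joint arm with a two-finger parallel gripper is mounted at the origin on the work surface. World frame = base frame: x ahead of the robot, y to its left, z up, the work surface at z = 0. Lengths are in m, angles in rad, forces in N, time in s.
With the tool pointing down it reaches from about 0.3 to 0.875 m from the base axis. Payload 6.4 kg.
Tool frame: the origin (TCP) lies at the centre of the arm's flange, where the gripper is bolted on; the fingertips stand 173 mm ahead of it and the grasp point (between the pads) lies 155 mm ahead of it; z points along the fingers, x is the direction in which the jaws open and shut, and the axes are right-handed (so a half turn about z gives the same grasp; the last joint's range is limited). The gripper opens to 85 mm and grips with 20 to 120 N. Pads are 22 mm wide; open, the fingers measure 114 mm over their backs; the gripper's body (76 mm by 85 mm) begins 54 mm behind the grasp point. The pads swing forward as they close: fully open they stand 13 mm farther back than shut.
Start: joints at [0.973, 0.181, 1.607, -0, 1.354, -0.206], TCP at [0.22, 0.531, 0.405] pointing down, gripper open.
Joint ranges: [-2.99, 2.99], [-0.89, 2.07], [0.3, 2.58], [-1.14, 4.28], [0, 2.63], [-3.12, 3.12]. Speed limits (rad/s): [2.57, 2.57, 3.01, 3.14, 3.14, 3.14].

## Interface

Orientations are given as a unit quaternion [w, x, y, z].
In Python, from bench import ctrl gives the robot as it stands. The module is installed in compiled form; this text tells all that it offers.
- The arm moves only by the tool move_arm, never from a script. Its argument "moves" is a list of rows, each an object of numbers: "gripper": the opening in per cent of the stroke, from 0 (shut) to 100 (fully open); "x", "y", "z": the shift along the tool's x, y, z in cm; "roll": the turn about the tool's z in degrees. In form: [{"gripper": .., "x": .., "y": .., "z": .., "roll": ..}, ...]. A call has 1 to 5 rows; each row shifts and turns the commanded pose from where the row before left it, along the tool's axes as they then stand; what a row does not reach is not made up. A row lasts 1/8 s, in which the tool goes at most 62.5 mm and 10.7 degrees, less where a joint would pass 70% of its speed; a pose out of reach is approached as far as the arm can. A call is refused whole if a number of a shift passes 6.25 or a number of a turn 10.7, either way. A call with a gripper value outside its range is refused whole. The fingers move at their own pace and stop on an object; the grip force is fixed at half the most. Time passes only in rows, so rows that do not move let the fingers close. It gives the time, the measured TCP pose, the force and the opening at its end, in the units of the state.
- ctrl.get_obs(): the state, without advancing time (a new reading comes with each control period).
- ctrl.camera(name): name is "scene" or "top" or "wrist"; returns a dict with "img" (384x512x3 uint8, red, green, blue), "fx", "fy", "cx", "cy" (pixels), "world_from_camera" (4x4, takes a point from camera to world coordinates); the wrist camera has in their place "tool_from_camera" (4x4, takes a point from camera to tool coordinates, whose origin is the TCP and whose axes are the tool frame's). Camera axes: x right, y up, looking along -z (the intrinsics and any distortion apply to the point x, -y, -z); pixel columns grow to the right and rows downward; lengths in m; the calibration is good to about 2 mm. A picture is of the moment at which its call begins: read the wrist's pose just before it. There is no depth.
- ctrl.hand_in(): hands the job in, once; it reports no verdict.
The state is a dict: "time_s": time; "q": joint angles; "dq": joint speeds; "joint_efforts": joint torques, N m; "eef_pos": TCP position; "eef_rot": TCP orientation; "wrist_force": force on the tool from outside, world axes, zero at the start; "torque": the same for the moment, N m; "opening": opening from 0.0 (shut) to 1.0 (fully open).
Only numpy, scipy, OpenCV 4.12 (cv2) and the standard library are available. Lean on these libraries where they do the work, as an engineer would, in place of code of your own. Each camera call takes 0.05 s, during which the arm holds its last target. There are 200 camera calls.

## Working session

There is one attempt and no reset: what is moved stays moved. The work goes in short steps, Python scripts to look and compute and a tool call to move; the robot and the scene stay as the last step left them, time stands still between calls to the robot, and variables do not carry over. Pictures are saved under pics/ and viewed, about 8 in all and at most 12, crops included, and the job is handed in when it is done.

Besides the shell and the picture viewer there is one more tool, called as name([rows], argument=value, ...), one row to a line, values as JSON. move_arm: Moves the arm, as the interface text tells. Its arguments: {"type":"object","properties":{"moves":{"type":"array","items":{"type":"object","properties":{"gripper":{"type":"number"},"x":{"type":"number"},"y":{"type":"number"},"z":{"type":"number"},"roll":{"type":"number"}}}}},"required":["moves"]}

```bash
mkdir -p pics; cat > h.py <<'E'
from bench import ctrl
import numpy as np, cv2
def snap(n,f):
    c=ctrl.camera(n); cv2.imwrite('pics/'+f,cv2.cvtColor(c['img'],cv2.COLOR_RGB2BGR)); return c
E
python3 - <<'E'
from h import *
o=ctrl.get_obs()
print(o)
for n in('scene','top'):
    c=snap(n,n+'1.png'); print(n,{k:np.round(v,4).tolist() for k,v in c.items() if k!='img'})
E
```

```text
{'time_s': 0.0, 'q': array([ 9.72711323e-01,  1.81566771e-01,  1.60798226e+00, -8.00557194e-06,
        1.35382327e+00, -2.06286293e-01]), 'dq': array([-2.22345360e-03,  2.56079891e-04,  5.91008043e-04, -2.13730176e-05,
        2.75089113e-04, -1.48319050e-03]), 'joint_efforts': array([-1.05903524e-03, -4.44859958e+01, -3.51333046e+01, -2.55878331e-04,
        9.12388234e-03,  1.34906989e-05]), 'eef_pos': array([0.2194    , 0.53122918, 0.40378186]), 'eef_rot': array([ 3.36331412e-04,  8.31218608e-01,  5.55944991e-01, -8.23821819e-04]), 'wrist_force': array([-0.06593542, -0.22802911, -0.13582402]), 'torque': array([-0.00607196,  0.03870458,  0.00183629]), 'opening': 1.0015991783446285}
scene {'fx': 432.4707, 'fy': 432.4707, 'cx': 253.5455, 'cy': 190.604, 'world_from_camera': [[-0.6998, -0.5601, 0.4434, 0.9947], [0.7143, -0.5451, 0.4388, 0.5231], [-0.0041, 0.6238, 0.7816, 0.9349], [0.0, 0.0, 0.0, 1.0]]}
top {'fx': 481.5106, 'fy': 481.5106, 'cx': 253.382, 'cy': 198.6083, 'world_from_camera': [[0.0262, 0.9758, -0.2169, 0.2256], [-0.9997, 0.0262, -0.0025, 0.0534], [0.0032, 0.2169, 0.9762, 1.3237], [0.0, 0.0, 0.0, 1.0]]}
```

View pics/scene1.png

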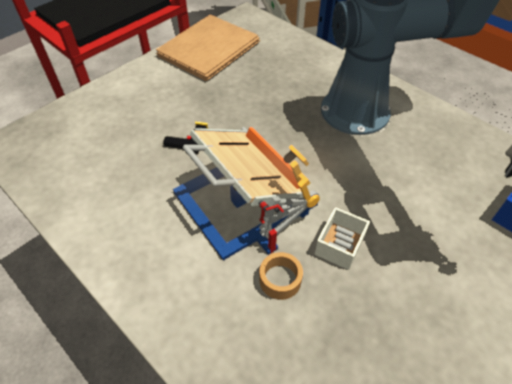

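View pics/top1.png

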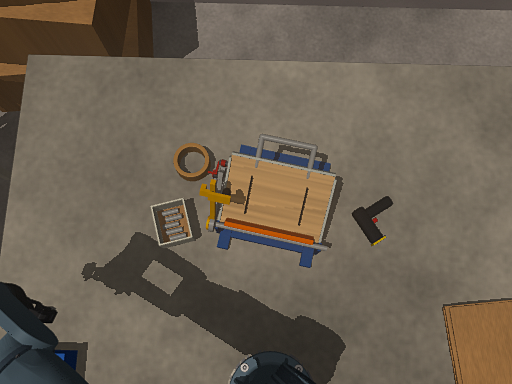

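The scene view shows the board propped, with its bar at about (200,155), the quadrant, pawl and tape on the left, and the robot at the top right. In the top view the bar spans about (262,136) to (316,148), the orange lip is at (270,232), and the top-stop arm is at (213,205). I'll enlarge both views.

```bash
python3 - <<'E'
import cv2
a=cv2.imread('pics/top1.png')[125:275,195:355]; cv2.imwrite('pics/topc.png',cv2.resize(a,None,fx=4,fy=4,interpolation=cv2.INTER_CUBIC))
a=cv2.imread('pics/scene1.png')[115:265,160:330]; cv2.imwrite('pics/scenec.png',cv2.resize(a,None,fx=4,fy=4,interpolation=cv2.INTER_CUBIC))
E
```

```text
(no output)
```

View pics/topc.png

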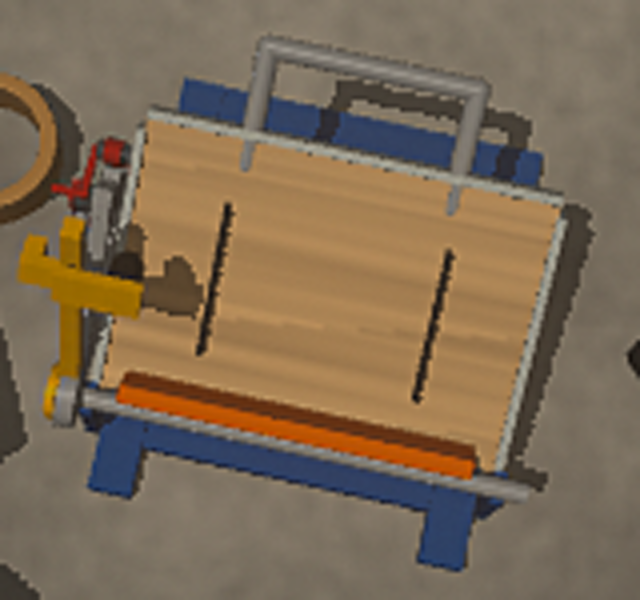

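View pics/scenec.png

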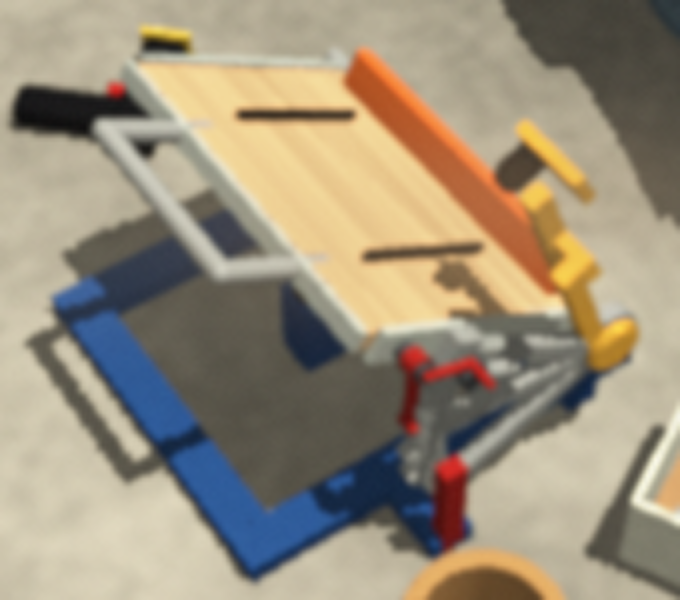

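In the top crop the bar corners are at (267,45) and (484,90), and the far board corners at (150,112) and (562,200). In the scene crop the bar corners are at (105,128) and (220,268), with the far right board corner near (130,65). I'll fit the hinge pose and tilt to these.

```bash
cat > fit.py <<'E'
from h import *
from scipy.optimize import least_squares
top=ctrl.camera('top'); sc=ctrl.camera('scene')
def proj(c,P):
    T=np.linalg.inv(c['world_from_camera']); p=T[:3,:3]@P+T[:3,3]
    return np.array([c['cx']+c['fx']*p[0]/-p[2], c['cy']+c['fy']*p[1]/p[2]])
def pt(v,loc):
    x,y,yaw,t=v; X=loc[0]*np.cos(t)-loc[2]*np.sin(t); Z=loc[0]*np.sin(t)+loc[2]*np.cos(t)
    return np.array([x+X*np.cos(yaw)-loc[1]*np.sin(yaw), y+X*np.sin(yaw)+loc[1]*np.cos(yaw), .085+Z])
E
cat > f1.py <<'E'
from fit import *
ot=np.array([195,125]); os=np.array([160,115])
obs=[(top,[.25,.065,0],ot+np.array([267,45])/4),(top,[.25,-.065,0],ot+np.array([484,90])/4),
(top,[.195,.13,.006],ot+np.array([150,112])/4),(top,[.195,-.13,.006],ot+np.array([562,198])/4),
(sc,[.25,-.065,0],os+np.array([105,128])/4),(sc,[.25,.065,0],os+np.array([220,268])/4),(sc,[.195,-.13,.006],os+np.array([130,65])/4)]
f=lambda v:np.concatenate([proj(c,pt(v,l))-p for c,l,p in obs])
r=least_squares(f,[.4,0,0,.53]); print(r.x, r.fun.reshape(-1,2).round(1))
print(pt(r.x,[.25,0,0]))
v=r.x.copy()
for t in(0,.21,.53,1.17,1.265): v[3]=t; print(t,pt(v,[.25,0,0]))
E
python3 f1.py
```

```text
[ 0.40363616  0.01702634 -0.19259678  0.53066584] [[ 0.2  0.4]
 [-1.7  0.3]
 [-0.9  0.3]
 [-0.2  1. ]
 [-1.1  0.1]
 [-0.8  0.4]
 [-1.1 -1.5]]
[ 0.61526707 -0.02424465  0.21152693]
0 [ 0.64901379 -0.03082573  0.085     ]
0.21 [ 0.64362306 -0.02977447  0.13711497]
0.53 [ 0.61534971 -0.02426077  0.21138334]
1.17 [ 0.49937066 -0.00164323  0.31518765]
1.265 [0.47750775 0.00262035 0.32340188]
```

The fit is consistent: tilt comes out at 0.531 against 0.53 given, and the residuals are about 1 px. Next I'll raise and roll the tool, then travel over the bar.

move_arm([
  {"gripper": 50,"z": -1.5,"roll": 9.8},
  {"gripper": 50,"z": -1.5,"roll": 9.8},
  {"gripper": 50,"z": -1.5,"roll": 9.8},
  {"gripper": 50,"z": -1.5,"roll": 9.8},
  {"gripper": 50,"z": -1.5,"roll": 9.8},
])

```text
validation failed for argument at $.mo...
```

move_arm([
  {"gripper": 50,"z": -1.5,"roll": 9.8},
  {"gripper": 50,"z": -1.5,"roll": 9.8},
  {"gripper": 50,"z": -1.5,"roll": 9.8},
  {"gripper": 50,"x": 3.3,"y": 3.1},
  {"gripper": 50,"x": 3.3,"y": 3.1},
])

```text
validation failed for argument at $.mo...
```

move_arm([
  {"gripper": 50,"x": 3.3,"y": 3.1},
  {"gripper": 50,"x": 3.3,"y": 3.1},
  {"gripper": 50,"x": 3.3,"y": 3.1},
  {"gripper": 50,"x": 3.3,"y": 3.1},
  {"gripper": 50,"x": 3.3,"y": 3.1},
])

```text
validation failed for argument at $.mo...
```

move_arm([
  {"gripper": 50,"x": 3.3,"y": 3.1},
  {"gripper": 50,"x": 3.3,"y": 3.1},
  {"gripper": 50,"x": 3.3,"y": 3.1},
  {"gripper": 50,"x": 3.3,"y": 3.1},
  {"gripper": 50,"x": 3.3,"y": 3.1},
])

```text
validation failed for argument at $.mo...
```

move_arm([
  {"gripper": 50,"x": 0,"y": 0,"z": -1.5,"roll": 9.8},
  {"gripper": 50,"x": 0,"y": 0,"z": -1.5,"roll": 9.8},
  {"gripper": 50,"x": 0,"y": 0,"z": -1.5,"roll": 9.8},
  {"gripper": 50,"x": 0,"y": 0,"z": -1.5,"roll": 9.8},
  {"gripper": 50,"x": 0,"y": 0,"z": -1.5,"roll": 9.8},
])

```text
time_s: 0.82
eef_pos: [0.2195, 0.5314, 0.4799]
eef_rot: [0.0, 0.987, 0.158, -0.0]
wrist_force: [-0.0, -0.3, -0.0]
opening: 0.501
```

move_arm([
  {"gripper": 50,"x": 0,"y": 0,"z": -1.5,"roll": 9.8},
  {"gripper": 50,"x": 0,"y": 0,"z": -1.5,"roll": 9.8},
  {"gripper": 50,"x": 0,"y": 0,"z": -1.5,"roll": 9.6},
  {"gripper": 50,"x": 3.3,"y": 3.1,"z": 0,"roll": 0},
  {"gripper": 50,"x": 3.3,"y": 3.1,"z": 0,"roll": 0},
])

```text
time_s: 1.45
eef_pos: [0.2732, 0.4577, 0.5246]
eef_rot: [0.0, 0.996, -0.092, 0.0]
wrist_force: [0.5, 0.8, 0.5]
opening: 0.498
```

move_arm([
  {"gripper": 50,"x": 3.3,"y": 3.1,"z": 0,"roll": 0},
  {"gripper": 50,"x": 3.3,"y": 3.1,"z": 0,"roll": 0},
  {"gripper": 50,"x": 3.3,"y": 3.1,"z": 0,"roll": 0},
  {"gripper": 50,"x": 3.3,"y": 3.1,"z": 0,"roll": 0},
  {"gripper": 50,"x": 3.3,"y": 3.1,"z": 0,"roll": 0},
])

```text
time_s: 2.08
eef_pos: [0.4071, 0.2742, 0.5246]
eef_rot: [-0.0, 0.996, -0.093, 0.0]
wrist_force: [-0.2, -0.2, -0.2]
opening: 0.5
```

move_arm([
  {"gripper": 50,"x": 3.3,"y": 3.1,"z": 0,"roll": 0},
  {"gripper": 50,"x": 3.3,"y": 3.1,"z": 0,"roll": 0},
  {"gripper": 50,"x": 3.3,"y": 3.1,"z": 0,"roll": 0},
  {"gripper": 50,"x": 3.3,"y": 3.1,"z": 0,"roll": 0},
  {"gripper": 50,"x": 3.3,"y": 3.1,"z": 0,"roll": 0},
])

```text
time_s: 2.7
eef_pos: [0.5406, 0.0913, 0.5245]
eef_rot: [-0.0, 0.996, -0.093, -0.0]
wrist_force: [0.3, 0.4, -0.5]
opening: 0.5
```

move_arm([
  {"gripper": 50,"x": 3.3,"y": 3.1,"z": 0,"roll": 0},
  {"gripper": 50,"x": 3.3,"y": 3.1,"z": 0,"roll": 0},
  {"gripper": 50,"x": 3.2,"y": 3.1,"z": 0,"roll": 0},
  {"gripper": 50,"x": 0,"y": 0,"z": 0,"roll": 0},
])

```text
time_s: 3.2
eef_pos: [0.6202, -0.0196, 0.5234]
eef_rot: [0.0, 0.996, -0.095, -0.001]
wrist_force: [-0.5, -0.1, 0.2]
opening: 0.501
```

```bash
python3 - <<'E'
from fit import *
from scipy.spatial.transform import Rotation as R
v=[.40363616,.01702634,-.19259678,.5306]
o=ctrl.get_obs(); c=snap('wrist','w1.png'); q=o['eef_rot']
T=np.eye(4); T[:3,:3]=R.from_quat([q[1],q[2],q[3],q[0]]).as_matrix(); T[:3,3]=o['eef_pos']
c['world_from_camera']=T@c['tool_from_camera']; print(c['tool_from_camera'].round(3),o['eef_pos'])
im=cv2.imread('pics/w1.png')
for l in([.25,.065,0],[.25,0,0],[.25,-.065,0],[.195,.13,.006],[.195,-.13,.006]):
    p=proj(c,pt(v,l)); print(l,p.round(1)); cv2.circle(im,tuple(int(round(a)) for a in p),2,(0,0,255),-1)
cv2.imwrite('pics/w1b.png',cv2.resize(im,None,fx=1.5,fy=1.5))
E
```

```text
[[ 1.    -0.    -0.001 -0.001]
 [-0.    -0.95  -0.313 -0.081]
 [-0.001  0.313 -0.95   0.03 ]
 [ 0.     0.     0.     1.   ]] [ 0.61908446 -0.01699574  0.524038  ]
[0.25, 0.065, 0] [253.9 118.8]
[0.25, 0, 0] [253.5 194.4]
[0.25, -0.065, 0] [253.2 260.3]
[0.195, 0.13, 0.006] [193.2  35.2]
[0.195, -0.13, 0.006] [205.7 304.2]
```

View pics/w1b.png

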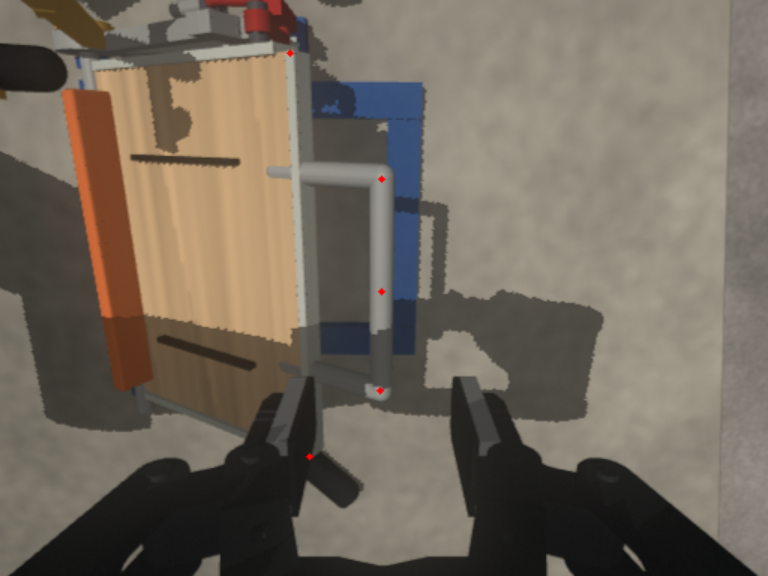

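The wrist view shows the predicted bar points on the real bar, at (381,180) to (381,390) in the scaled picture, centred between the jaws. I'll descend and grip.

move_arm([
  {"gripper": 50,"x": -0.2,"y": 0.6,"z": 3.5,"roll": 0},
  {"gripper": 50,"x": 0,"y": 0,"z": 3.5,"roll": 0},
  {"gripper": 50,"x": 0,"y": 0,"z": 3.5,"roll": 0},
  {"gripper": 50,"x": 0,"y": 0,"z": 3,"roll": 0},
  {"gripper": 50,"x": 0,"y": 0,"z": 2.2,"roll": 0},
])

```text
time_s: 3.98
eef_pos: [0.6152, -0.0207, 0.3666]
eef_rot: [-0.0, 0.996, -0.092, -0.001]
wrist_force: [0.2, 0.5, -0.5]
opening: 0.501
```

move_arm([
  {"gripper": 50,"x": 0,"y": 0,"z": 0,"roll": 0},
  {"gripper": 0,"x": 0,"y": 0,"z": 0,"roll": 0},
  {"gripper": 0,"x": 0,"y": 0,"z": 0,"roll": 0},
  {"gripper": 0,"x": 0,"y": 0,"z": 0,"roll": 0},
  {"gripper": 0,"x": 0,"y": 0,"z": 0,"roll": 0},
])

```text
time_s: 4.6
eef_pos: [0.6165, -0.0221, 0.3691]
eef_rot: [-0.0, 0.996, -0.093, 0.001]
wrist_force: [2.0, 3.3, 5.5]
opening: 0.142
```

```bash
python3 - <<'E'
from h import *
o=ctrl.get_obs(); print(o['eef_pos'],o['wrist_force'],o['torque'],o['opening'])
E
```

```text
[ 0.61652249 -0.022143    0.36912399] [1.95078174 3.29463732 5.53224674] [ 0.39502434 -0.1773384  -0.09414362] 0.14176736551044905
```

The bar is gripped (opening 0.142, about 12 mm). Now I'll write a tilt and force monitor and an arc planner.

```bash
cat > m.py <<'E'
from h import *
H=np.array([.4036,.0170]); yaw=-.1926; u=np.array([np.cos(yaw),np.sin(yaw)])
def st():
    o=ctrl.get_obs(); X=(o['eef_pos'][:2]-H)@u; Z=o['eef_pos'][2]-.155-.085; t=np.arctan2(Z,X); f=o['wrist_force']; fx=f[:2]@u; fz=f[2]
    print('t=%.2f tilt %.4f r %.4f  Fx %.1f Fz %.1f  Ftan %.1f Frad %.1f Fy %.1f op %.3f'%(o['time_s'],t,np.hypot(X,Z),fx,fz,-fx*np.sin(t)+fz*np.cos(t),fx*np.cos(t)+fz*np.sin(t),f[:2]@[-u[1],u[0]],o['opening']))
    return t
def plan(a,b,n):
    t=np.linspace(a,b,n+1); X=np.round(25*np.cos(t),1+1); Z=np.round(-25*np.sin(t),2)
    for i in range(n): print('%.3f x %.2f z %.2f'%(t[i+1],X[i+1]-X[i],Z[i+1]-Z[i]))
E
python3 -c "
from m import *
st(); plan(.53,1.05,13); plan(1.05,1.29,24)"
```

```text
t=4.60 tilt 0.5378 r 0.2521  Fx 1.3 Fz 5.5  Ftan 4.1 Frad 3.9 Fy 3.6 op 0.142
0.570 x -0.52 z -0.85
0.610 x -0.56 z -0.83
0.650 x -0.59 z -0.81
0.690 x -0.62 z -0.78
0.730 x -0.65 z -0.76
0.770 x -0.68 z -0.73
0.810 x -0.71 z -0.71
0.850 x -0.74 z -0.67
0.890 x -0.76 z -0.65
0.930 x -0.79 z -0.61
0.970 x -0.82 z -0.58
1.010 x -0.83 z -0.55
1.050 x -0.86 z -0.52
1.060 x -0.22 z -0.12
1.070 x -0.22 z -0.12
1.080 x -0.22 z -0.12
1.090 x -0.22 z -0.12
1.100 x -0.22 z -0.11
1.110 x -0.22 z -0.11
1.120 x -0.23 z -0.11
1.130 x -0.22 z -0.11
1.140 x -0.23 z -0.11
1.150 x -0.23 z -0.10
1.160 x -0.23 z -0.10
1.170 x -0.23 z -0.10
1.180 x -0.23 z -0.10
1.190 x -0.23 z -0.09
1.200 x -0.23 z -0.09
1.210 x -0.23 z -0.09
1.220 x -0.24 z -0.09
1.230 x -0.23 z -0.08
1.240 x -0.24 z -0.08
1.250 x -0.24 z -0.08
1.260 x -0.23 z -0.08
1.270 x -0.24 z -0.08
1.280 x -0.24 z -0.07
1.290 x -0.24 z -0.07
```

move_arm([
  {"gripper": 0,"x": -0.52,"y": 0,"z": -0.85,"roll": 0},
  {"gripper": 0,"x": -0.56,"y": 0,"z": -0.83,"roll": 0},
  {"gripper": 0,"x": -0.59,"y": 0,"z": -0.81,"roll": 0},
  {"gripper": 0,"x": -0.62,"y": 0,"z": -0.78,"roll": 0},
  {"gripper": 0,"x": -0.65,"y": 0,"z": -0.76,"roll": 0},
])

```text
time_s: 5.22
eef_pos: [0.5883, -0.0168, 0.4093]
eef_rot: [-0.0, 0.996, -0.093, 0.003]
wrist_force: [8.6, 1.9, -1.4]
opening: 0.136
```

```bash
python3 -c "
from m import *
st()"
```

```text
t=5.22 tilt 0.7337 r 0.2528  Fx 8.1 Fz -1.4  Ftan -6.4 Frad 5.1 Fy 3.5 op 0.136
```

move_arm([
  {"gripper": 0,"x": -0.68,"y": 0,"z": -0.73,"roll": 0},
  {"gripper": 0,"x": -0.71,"y": 0,"z": -0.71,"roll": 0},
  {"gripper": 0,"x": -0.74,"y": 0,"z": -0.67,"roll": 0},
  {"gripper": 0,"x": -0.76,"y": 0,"z": -0.65,"roll": 0},
  {"gripper": 0,"x": -0.79,"y": 0,"z": -0.61,"roll": 0},
])

```text
time_s: 5.85
eef_pos: [0.5525, -0.0099, 0.4442]
eef_rot: [-0.0, 0.996, -0.093, 0.005]
wrist_force: [9.4, 3.6, 6.3]
opening: 0.137
```

```bash
python3 -c "
from m import *
st()"
```

```text
t=5.85 tilt 0.9333 r 0.2542  Fx 8.6 Fz 6.3  Ftan -3.1 Frad 10.2 Fy 5.3 op 0.137
```

move_arm([
  {"gripper": 0,"x": -0.82,"y": 0,"z": -0.58,"roll": 0},
  {"gripper": 0,"x": -0.83,"y": 0,"z": -0.55,"roll": 0},
  {"gripper": 0,"x": -0.86,"y": 0,"z": -0.52,"roll": 0},
  {"gripper": 0,"x": 0,"y": 0,"z": 0,"roll": 0},
])

```text
time_s: 6.35
eef_pos: [0.5278, -0.0052, 0.4618]
eef_rot: [-0.0, 0.996, -0.093, 0.006]
wrist_force: [10.2, 4.4, 8.2]
opening: 0.136
```

```bash
python3 -c "
from m import *
st()"
```

```text
t=6.35 tilt 1.0535 r 0.2552  Fx 9.1 Fz 8.2  Ftan -3.9 Frad 11.7 Fy 6.2 op 0.136
```

move_arm([
  {"gripper": 0,"x": 0.1,"y": -0.1,"z": -0.18,"roll": 0},
  {"gripper": 0,"x": 0.1,"y": -0.1,"z": -0.17,"roll": 0},
  {"gripper": 0,"x": 0,"y": 0,"z": 0,"roll": 0},
])

```text
time_s: 6.72
eef_pos: [0.5292, -0.0047, 0.462]
eef_rot: [0.001, 0.996, -0.093, 0.001]
wrist_force: [4.2, -3.2, -0.7]
opening: 0.138
```

```bash
python3 -c "
from m import *
st()"
```

```text
t=6.72 tilt 1.0496 r 0.2560  Fx 4.7 Fz -0.7  Ftan -4.4 Frad 1.8 Fy -2.4 op 0.138
```

move_arm([
  {"gripper": 0,"x": -0.22,"y": 0,"z": -0.12,"roll": 0},
  {"gripper": 0,"x": -0.22,"y": 0,"z": -0.12,"roll": 0},
  {"gripper": 0,"x": -0.22,"y": 0,"z": -0.12,"roll": 0},
])

```text
time_s: 7.1
eef_pos: [0.5228, -0.0035, 0.4656]
eef_rot: [0.001, 0.996, -0.093, 0.002]
wrist_force: [4.7, -2.2, -1.1]
opening: 0.135
```

```bash
python3 -c "
from m import *
st()"
```

```text
t=7.10 tilt 1.0789 r 0.2560  Fx 5.0 Fz -1.1  Ftan -4.9 Frad 1.4 Fy -1.2 op 0.135
```

move_arm([
  {"gripper": 0,"x": -0.22,"y": 0,"z": -0.12,"roll": 0},
  {"gripper": 0,"x": -0.22,"y": 0,"z": -0.11,"roll": 0},
])

```text
time_s: 7.35
eef_pos: [0.5183, -0.0025, 0.4685]
eef_rot: [0.001, 0.996, -0.093, 0.002]
wrist_force: [3.4, -3.5, 3.7]
opening: 0.139
```

```bash
python3 -c "
from m import *
st()"
```

```text
t=7.35 tilt 1.1001 r 0.2564  Fx 4.0 Fz 3.7  Ftan -1.9 Frad 5.1 Fy -2.8 op 0.139
```

move_arm([
  {"gripper": 0,"x": -0.22,"y": 0,"z": -0.11,"roll": 0},
  {"gripper": 0,"x": -0.23,"y": 0,"z": -0.11,"roll": 0},
])

```text
time_s: 7.6
eef_pos: [0.5138, -0.0016, 0.4708]
eef_rot: [0.001, 0.996, -0.093, 0.002]
wrist_force: [3.5, -3.3, 2.0]
opening: 0.139
```

```bash
python3 -c "
from m import *
st()"
```

```text
t=7.60 tilt 1.1200 r 0.2565  Fx 4.1 Fz 2.0  Ftan -2.8 Frad 3.6 Fy -2.6 op 0.139
```

move_arm([
  {"gripper": 0,"x": -0.22,"y": 0,"z": -0.11,"roll": 0},
  {"gripper": 0,"x": -0.23,"y": 0,"z": -0.11,"roll": 0},
])

```text
time_s: 7.85
eef_pos: [0.5099, -0.0009, 0.4726]
eef_rot: [0.001, 0.996, -0.093, 0.003]
wrist_force: [11.8, -4.0, -4.5]
opening: 0.14
```

```bash
python3 -c "
from m import *
st()"
```

```text
t=7.85 tilt 1.1370 r 0.2564  Fx 12.3 Fz -4.5  Ftan -13.1 Frad 1.1 Fy -1.7 op 0.140
```

move_arm([
  {"gripper": 0,"x": -0.23,"y": 0,"z": -0.1,"roll": 0},
  {"gripper": 0,"x": -0.23,"y": 0,"z": -0.1,"roll": 0},
])

```text
time_s: 8.1
eef_pos: [0.5062, -0.0003, 0.4745]
eef_rot: [0.001, 0.996, -0.093, 0.004]
wrist_force: [19.5, -5.3, -9.1]
opening: 0.139
```

```bash
python3 -c "
from m import *
st()"
```

```text
t=8.10 tilt 1.1532 r 0.2565  Fx 20.2 Fz -9.1  Ftan -22.1 Frad -0.1 Fy -1.4 op 0.139
```

The buffer is met: tangential load rises from about 3 N to 22 N. I'll back off slightly and check the pawl.

move_arm([
  {"gripper": 0,"x": 0.23,"y": 0,"z": 0.1,"roll": 0},
  {"gripper": 0,"x": 0.23,"y": 0,"z": 0.1,"roll": 0},
])

```text
time_s: 8.35
eef_pos: [0.5102, -0.001, 0.4728]
eef_rot: [0.001, 0.996, -0.093, 0.003]
wrist_force: [8.8, -3.9, 0.9]
opening: 0.138
```

```bash
python3 -c "
from m import *
st()
c=snap('scene','s2.png'); a=cv2.imread('pics/s2.png')[100:270,180:350]; cv2.imwrite('pics/s2c.png',cv2.resize(a,None,fx=3.5,fy=3.5,interpolation=cv2.INTER_CUBIC))"
```

```text
t=8.35 tilt 1.1361 r 0.2566  Fx 9.4 Fz 0.9  Ftan -8.1 Frad 4.8 Fy -2.1 op 0.138
```

View pics/s2c.png

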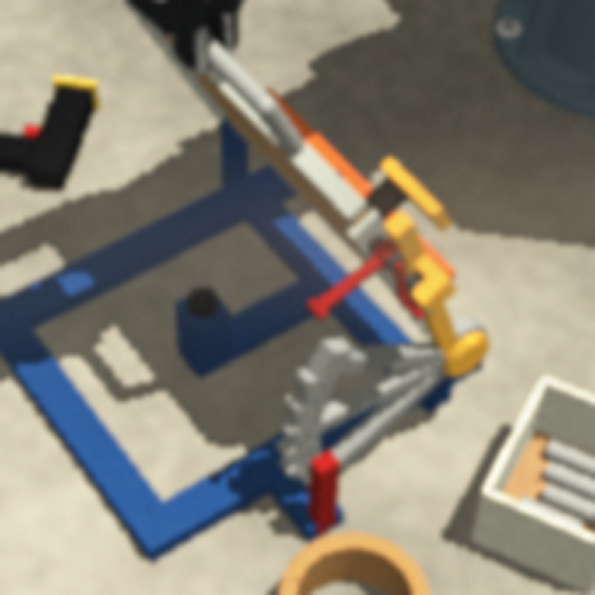

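The view shows the board against the yellow arm's buffer at (385,195), with the red strut running from (388,252) to (318,305). I'll compare the strut's angle relative to the board with the start picture.

```bash
python3 - <<'E'
from fit import *
def ray(px,yh):
    T=sc['world_from_camera']; d=T[:3,:3]@np.array([(px[0]-sc['cx'])/sc['fx'],-(px[1]-sc['cy'])/sc['fy'],-1]); o=T[:3,3]-np.array([.4036,.017,.085])
    c,s=np.cos(-.1926),np.sin(-.1926); R=np.array([[c,s,0],[-s,c,0],[0,0,1]]); o=R@o; d=R@d
    p=o+d*(yh-o[1])/d[1]; return p[[0,2]]
for t,P in((.53,[(263.3,203.8),(262.5,222.5),(281.3,208.8)]),(1.13,[(290.9,172),(270.9,187.1),(298.6,187.1)])):
    for p in P:
        q=ray(p,.15); print(t,(q*1000).round(),'board frame',(1000*np.array([q@[np.cos(t),np.sin(t)],q@[-np.sin(t),np.cos(t)]])).round(), 'r',round(1000*np.hypot(*q)))
E
```

```text
0.53 [144.  88.] board frame [169.   3.] r 169
0.53 [145.  16.] board frame [134. -60.] r 146
0.53 [91. 28.] board frame [ 93. -22.] r 96
1.13 [ 73. 147.] board frame [164.  -3.] r 164
1.13 [125. 133.] board frame [173. -57.] r 182
1.13 [44. 76.] board frame [88. -8.] r 88
```

The pawl tip is at r≈146 mm at the start (in) and r≈182 mm now, clear of the 153 mm quadrant, so it has been thrown out. Now I'll lower the board.

```bash
python3 -c "
from m import *
plan(1.14,.14,25); plan(.14,-.06,20)"
```

```text
1.100 x 0.90 z 0.44
1.060 x 0.88 z 0.47
1.020 x 0.86 z 0.51
0.980 x 0.85 z 0.54
0.940 x 0.81 z 0.57
0.900 x 0.80 z 0.61
0.860 x 0.77 z 0.63
0.820 x 0.75 z 0.67
0.780 x 0.71 z 0.70
0.740 x 0.69 z 0.72
0.700 x 0.66 z 0.75
0.660 x 0.63 z 0.78
0.620 x 0.60 z 0.80
0.580 x 0.56 z 0.83
0.540 x 0.53 z 0.85
0.500 x 0.50 z 0.86
0.460 x 0.46 z 0.89
0.420 x 0.43 z 0.91
0.380 x 0.39 z 0.92
0.340 x 0.35 z 0.93
0.300 x 0.31 z 0.95
0.260 x 0.28 z 0.96
0.220 x 0.24 z 0.97
0.180 x 0.20 z 0.98
0.140 x 0.16 z 0.99
0.130 x 0.03 z 0.25
0.120 x 0.03 z 0.25
0.110 x 0.03 z 0.25
0.100 x 0.03 z 0.24
0.090 x 0.02 z 0.25
0.080 x 0.02 z 0.25
0.070 x 0.02 z 0.25
0.060 x 0.02 z 0.25
0.050 x 0.01 z 0.25
0.040 x 0.01 z 0.25
0.030 x 0.01 z 0.25
0.020 x 0.01 z 0.25
0.010 x 0.00 z 0.25
0.000 x 0.00 z 0.25
-0.010 x 0.00 z 0.25
-0.020 x 0.00 z 0.25
-0.030 x -0.01 z 0.25
-0.040 x -0.01 z 0.25
-0.050 x -0.01 z 0.25
-0.060 x -0.01 z 0.25
```

move_arm([
  {"gripper": 0,"x": 0.9,"y": 0,"z": 0.44,"roll": 0},
  {"gripper": 0,"x": 0.88,"y": 0,"z": 0.47,"roll": 0},
  {"gripper": 0,"x": 0.86,"y": 0,"z": 0.51,"roll": 0},
  {"gripper": 0,"x": 0.85,"y": 0,"z": 0.54,"roll": 0},
  {"gripper": 0,"x": 0.81,"y": 0,"z": 0.57,"roll": 0},
])

```text
time_s: 9.12
eef_pos: [0.5516, -0.0089, 0.4468]
eef_rot: [0.001, 0.996, -0.093, 0.0]
wrist_force: [1.0, -5.5, 4.9]
opening: 0.139
```

```bash
python3 -c "
from m import *
st()"
```

```text
t=9.12 tilt 0.9426 r 0.2556  Fx 2.0 Fz 4.9  Ftan 1.3 Frad 5.2 Fy -5.2 op 0.139
```

move_arm([
  {"gripper": 0,"x": 0.8,"y": 0,"z": 0.61,"roll": 0},
  {"gripper": 0,"x": 0.77,"y": 0,"z": 0.63,"roll": 0},
  {"gripper": 0,"x": 0.75,"y": 0,"z": 0.67,"roll": 0},
  {"gripper": 0,"x": 0.71,"y": 0,"z": 0.7,"roll": 0},
  {"gripper": 0,"x": 0.69,"y": 0,"z": 0.72,"roll": 0},
])

```text
time_s: 9.75
eef_pos: [0.5876, -0.0158, 0.4125]
eef_rot: [0.001, 0.996, -0.093, -0.001]
wrist_force: [-0.7, -5.7, -0.4]
opening: 0.137
```

```bash
python3 -c "
from m import *
st()"
```

```text
t=9.75 tilt 0.7452 r 0.2543  Fx 0.4 Fz -0.4  Ftan -0.5 Frad 0.0 Fy -5.7 op 0.137
```

move_arm([
  {"gripper": 0,"x": 0.66,"y": 0.1,"z": 0.75,"roll": 0},
  {"gripper": 0,"x": 0.63,"y": 0,"z": 0.78,"roll": 0},
  {"gripper": 0,"x": 0.6,"y": 0,"z": 0.8,"roll": 0},
  {"gripper": 0,"x": 0.56,"y": 0,"z": 0.83,"roll": 0},
  {"gripper": 0,"x": 0.53,"y": 0,"z": 0.85,"roll": 0},
])

```text
time_s: 10.38
eef_pos: [0.6169, -0.0217, 0.3722]
eef_rot: [0.0, 0.996, -0.093, -0.001]
wrist_force: [-2.1, -4.4, -1.5]
opening: 0.135
```

```bash
python3 -c "
from m import *
st()"
```

```text
t=10.38 tilt 0.5477 r 0.2539  Fx -1.2 Fz -1.5  Ftan -0.7 Frad -1.9 Fy -4.7 op 0.135
```

move_arm([
  {"gripper": 0,"x": 0.46,"y": 0,"z": 0.86,"roll": 0},
  {"gripper": 0,"x": 0.42,"y": 0,"z": 0.89,"roll": 0},
  {"gripper": 0,"x": 0.39,"y": 0,"z": 0.91,"roll": 0},
  {"gripper": 0,"x": 0.35,"y": 0,"z": 0.92,"roll": 0},
  {"gripper": 0,"x": 0.31,"y": 0,"z": 0.93,"roll": 0},
])

```text
time_s: 11.0
eef_pos: [0.6365, -0.0255, 0.328]
eef_rot: [0.0, 0.996, -0.093, 0.001]
wrist_force: [1.1, -4.9, -0.6]
opening: 0.138
```

```bash
python3 -c "
from m import *
st()"
```

```text
t=11.00 tilt 0.3558 r 0.2526  Fx 2.0 Fz -0.6  Ftan -1.3 Frad 1.7 Fy -4.6 op 0.138
```

move_arm([
  {"gripper": 0,"x": 0.33,"y": 0.1,"z": 0.95,"roll": 0},
  {"gripper": 0,"x": 0.3,"y": 0,"z": 0.96,"roll": 0},
  {"gripper": 0,"x": 0.24,"y": 0,"z": 0.97,"roll": 0},
  {"gripper": 0,"x": 0.2,"y": 0,"z": 0.7,"roll": 0},
  {"gripper": 0,"x": 0.16,"y": 0,"z": 0.6,"roll": 0},
])

```text
time_s: 11.62
eef_pos: [0.6476, -0.0279, 0.2856]
eef_rot: [-0.0, 0.996, -0.093, -0.001]
wrist_force: [-0.0, 1.5, -0.9]
opening: 0.134
```

```bash
python3 -c "
from m import *
st()"
```

```text
t=11.62 tilt 0.1816 r 0.2522  Fx -0.3 Fz -0.9  Ftan -0.8 Frad -0.5 Fy 1.5 op 0.134
```

move_arm([
  {"gripper": 0,"x": 0.05,"y": 0,"z": 0.4,"roll": 0},
  {"gripper": 0,"x": 0.05,"y": 0,"z": 0.4,"roll": 0},
  {"gripper": 0,"x": 0.03,"y": 0,"z": 0.3,"roll": 0},
  {"gripper": 0,"x": 0.02,"y": 0,"z": 0.3,"roll": 0},
])

```text
time_s: 12.12
eef_pos: [0.6492, -0.0282, 0.2724]
eef_rot: [-0.0, 0.996, -0.093, -0.0]
wrist_force: [-1.4, 4.7, 1.3]
opening: 0.134
```

```bash
python3 -c "
from m import *
st()"
```

```text
t=12.12 tilt 0.1290 r 0.2518  Fx -2.3 Fz 1.3  Ftan 1.6 Frad -2.1 Fy 4.4 op 0.134
```

move_arm([
  {"gripper": 0,"x": 0.02,"y": -0.1,"z": 0.3,"roll": 0},
  {"gripper": 0,"x": 0.02,"y": 0,"z": 0.3,"roll": 0},
  {"gripper": 0,"x": 0.02,"y": 0,"z": 0.3,"roll": 0},
  {"gripper": 0,"x": 0.01,"y": 0,"z": 0.3,"roll": 0},
])

```text
time_s: 12.62
eef_pos: [0.65, -0.0281, 0.26]
eef_rot: [0.0, 0.996, -0.093, -0.0]
wrist_force: [-2.2, -0.7, 0.3]
opening: 0.135
```

```bash
python3 -c "
from m import *
st()"
```

```text
t=12.62 tilt 0.0796 r 0.2513  Fx -2.0 Fz 0.3  Ftan 0.5 Frad -2.0 Fy -1.1 op 0.135
```

move_arm([
  {"gripper": 0,"x": 0.01,"y": 0,"z": 0.3,"roll": 0},
  {"gripper": 0,"x": 0.01,"y": 0,"z": 0.3,"roll": 0},
  {"gripper": 0,"x": 0,"y": 0,"z": 0.3,"roll": 0},
])

```text
time_s: 13.0
eef_pos: [0.6503, -0.0281, 0.251]
eef_rot: [0.0, 0.996, -0.093, -0.0]
wrist_force: [-2.4, -3.4, -1.1]
opening: 0.14
```

```bash
python3 -c "
from m import *
st()"
```

```text
t=13.00 tilt 0.0438 r 0.2510  Fx -1.7 Fz -1.1  Ftan -1.0 Frad -1.7 Fy -3.8 op 0.140
```

move_arm([
  {"gripper": 0,"x": 0,"y": 0,"z": 0.25,"roll": 0},
  {"gripper": 0,"x": 0,"y": 0,"z": 0.25,"roll": 0},
  {"gripper": 0,"x": 0,"y": 0,"z": 0.2,"roll": 0},
])

```text
time_s: 13.38
eef_pos: [0.6503, -0.0281, 0.2449]
eef_rot: [0.0, 0.996, -0.093, -0.0]
wrist_force: [-6.2, -3.1, 5.4]
opening: 0.135
```

```bash
python3 -c "
from m import *
st()"
```

```text
t=13.38 tilt 0.0197 r 0.2508  Fx -5.5 Fz 5.4  Ftan 5.5 Frad -5.4 Fy -4.2 op 0.135
```

move_arm([
  {"gripper": 0,"x": 0,"y": 0,"z": 0.2,"roll": 0},
  {"gripper": 0,"x": 0,"y": 0,"z": 0.1,"roll": 0},
])

```text
time_s: 13.62
eef_pos: [0.6503, -0.0281, 0.2432]
eef_rot: [0.0, 0.996, -0.093, -0.0]
wrist_force: [-10.5, -2.3, 13.2]
opening: 0.133
```

```bash
python3 -c "
from m import *
st()"
```

```text
t=13.62 tilt 0.0126 r 0.2508  Fx -9.9 Fz 13.2  Ftan 13.3 Frad -9.7 Fy -4.2 op 0.133
```

move_arm([
  {"gripper": 0,"x": -0.1,"y": 0,"z": 0.15,"roll": 0},
  {"gripper": 0,"x": -0.1,"y": 0,"z": 0.1,"roll": 0},
  {"gripper": 0,"x": 0,"y": 0,"z": 0,"roll": 0},
])

```text
time_s: 14.0
eef_pos: [0.6496, -0.0279, 0.242]
eef_rot: [0.001, 0.996, -0.093, 0.002]
wrist_force: [-5.8, -4.1, 11.6]
opening: 0.137
```

```bash
python3 -c "
from m import *
st()
c=snap('scene','s3.png'); a=cv2.imread('pics/s3.png')[130:270,170:330]; cv2.imwrite('pics/s3c.png',cv2.resize(a,None,fx=4,fy=4,interpolation=cv2.INTER_CUBIC))"
```

```text
t=14.00 tilt 0.0079 r 0.2500  Fx -4.9 Fz 11.6  Ftan 11.6 Frad -4.8 Fy -5.1 op 0.137
```

View pics/s3c.png

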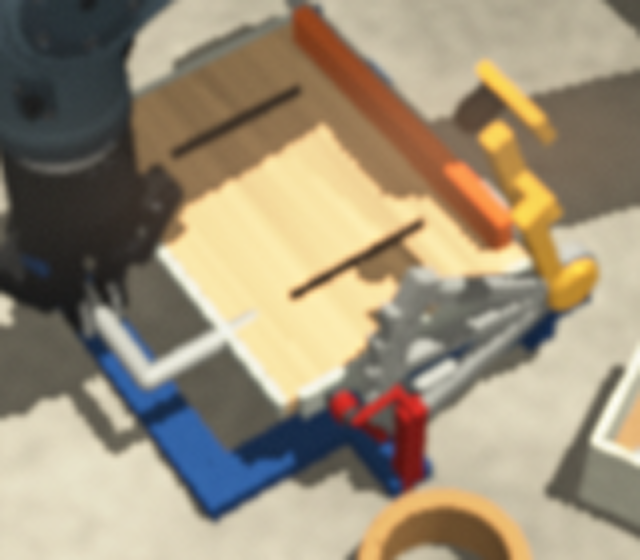

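```bash
python3 - <<'E'
from fit import *
for t in(0,.02):
    v=[.4036,.0170,-.1926,t]
    for n,l in(('barL',[.25,.065,0]),('piv',[.167,.15,0]),('tip in',[.134,.15,-.06]),('tip out',[.173,.15,-.057]),('tail in',[.093,.15,-.022]),('tail out',[.088,.15,-.008]),('cornerL',[.195,.13,.006])):
        print(t,n,((proj(sc,pt(v,l))-[170,130])*4).round())
E
```

```text
0 barL [143. 371.]
0 piv [340. 403.]
0 tip in [384. 431.]
0 tip out [332. 459.]
0 tail in [439. 365.]
0 tail out [447. 348.]
0 cornerL [281. 397.]
0.02 barL [143. 366.]
0.02 piv [340. 400.]
0.02 tip in [382. 429.]
0.02 tip out [330. 457.]
0.02 tail in [439. 363.]
0.02 tail out [447. 346.]
0.02 cornerL [281. 393.]
```

The strut tip, seen at (380,435), matches the "in" prediction of (384,431), and the bar sits at or slightly below zero tilt. So the board is flat on the pad with the pawl snapped in. Now I'll raise it to the lowest notch.

move_arm([
  {"gripper": 0,"x": -0.1,"y": 0.1,"z": -0.9,"roll": 0},
  {"gripper": 0,"x": -0.1,"y": 0,"z": -1,"roll": 0},
  {"gripper": 0,"x": -0.1,"y": 0,"z": -1,"roll": 0},
  {"gripper": 0,"x": -0.15,"y": 0,"z": -0.9,"roll": 0},
  {"gripper": 0,"x": -0.15,"y": 0,"z": -0.9,"roll": 0},
])

```text
time_s: 14.78
eef_pos: [0.6452, -0.0275, 0.2884]
eef_rot: [0.0, 0.996, -0.093, 0.006]
wrist_force: [11.7, -2.2, -3.9]
opening: 0.141
```

```bash
python3 -c "
from m import *
st()"
```

```text
t=14.78 tilt 0.1945 r 0.2503  Fx 12.0 Fz -3.9  Ftan -6.1 Frad 11.0 Fy 0.1 op 0.141
```

move_arm([
  {"gripper": 0,"x": 0.2,"y": 0,"z": -0.3,"roll": 0},
  {"gripper": 0,"x": 0.15,"y": 0,"z": -0.3,"roll": 0},
  {"gripper": 0,"x": -0.05,"y": 0,"z": -0.3,"roll": 0},
  {"gripper": 0,"x": -0.05,"y": 0,"z": -0.2,"roll": 0},
  {"gripper": 0,"x": 0,"y": 0,"z": 0,"roll": 0},
])

```text
time_s: 15.4
eef_pos: [0.6453, -0.0275, 0.2974]
eef_rot: [-0.0, 0.996, -0.093, 0.001]
wrist_force: [5.5, -0.4, -2.1]
opening: 0.137
```

```bash
python3 -c "
from m import *
st()"
```

```text
t=15.40 tilt 0.2295 r 0.2524  Fx 5.4 Fz -2.1  Ftan -3.3 Frad 4.8 Fy 0.7 op 0.137
```

move_arm([
  {"gripper": 0,"x": 0.05,"y": 0,"z": -0.3,"roll": 0},
  {"gripper": 0,"x": 0,"y": 0,"z": -0.3,"roll": 0},
  {"gripper": 0,"x": 0,"y": 0,"z": 0,"roll": 0},
])

```text
time_s: 15.78
eef_pos: [0.6449, -0.0274, 0.3026]
eef_rot: [-0.0, 0.996, -0.093, -0.001]
wrist_force: [2.5, 1.5, -4.1]
opening: 0.138
```

```bash
python3 -c "
from m import *
st()"
```

```text
t=15.78 tilt 0.2498 r 0.2532  Fx 2.2 Fz -4.1  Ftan -4.6 Frad 1.1 Fy 1.9 op 0.138
```

move_arm([
  {"gripper": 0,"x": 0,"y": 0,"z": 0.3,"roll": 0},
  {"gripper": 0,"x": 0,"y": 0,"z": 0.3,"roll": 0},
  {"gripper": 0,"x": 0,"y": 0,"z": 0.3,"roll": 0},
  {"gripper": 0,"x": 0,"y": 0,"z": 0,"roll": 0},
])

```text
time_s: 16.27
eef_pos: [0.6456, -0.0275, 0.2976]
eef_rot: [0.0, 0.996, -0.093, 0.001]
wrist_force: [-7.7, 4.5, 18.7]
opening: 0.135
```

```bash
python3 -c "
from m import *
st()"
```

```text
t=16.27 tilt 0.2301 r 0.2527  Fx -8.5 Fz 18.7  Ftan 20.1 Frad -4.0 Fy 3.0 op 0.135
```

The pawl carries the load: 20 N of downward push at a measured tilt of 0.230. I'll take off the excess push, then look before releasing.

move_arm([
  {"gripper": 0,"x": -0.05,"y": -0.05,"z": -0.2,"roll": 0},
  {"gripper": 0,"x": -0.05,"y": -0.05,"z": -0.15,"roll": 0},
  {"gripper": 0,"x": 0,"y": 0,"z": 0,"roll": 0},
])

```text
time_s: 16.65
eef_pos: [0.6449, -0.0271, 0.2997]
eef_rot: [0.001, 0.996, -0.093, 0.001]
wrist_force: [-1.3, -0.7, 8.2]
opening: 0.133
```

```bash
python3 -c "
from m import *
st()
c=snap('scene','s4.png'); a=cv2.imread('pics/s4.png')[130:270,170:330]; cv2.imwrite('pics/s4c.png',cv2.resize(a,None,fx=4,fy=4,interpolation=cv2.INTER_CUBIC))"
```

```text
t=16.65 tilt 0.2385 r 0.2525  Fx -1.2 Fz 8.2  Ftan 8.3 Frad 0.8 Fy -0.9 op 0.133
```

View pics/s4c.png

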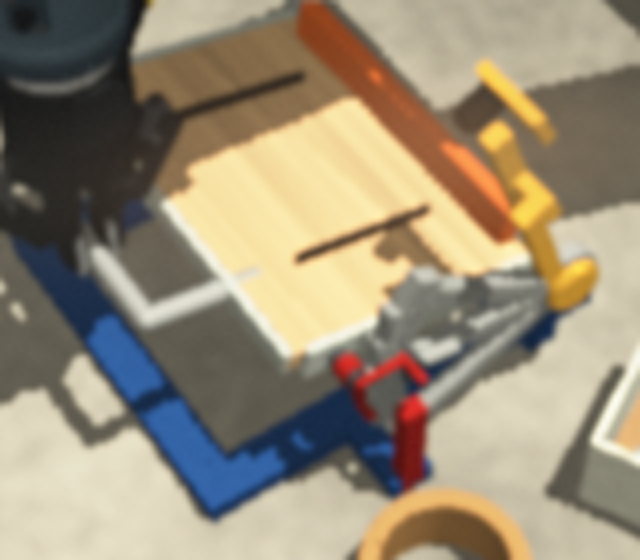

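```bash
python3 - <<'E'
from fit import *
for t in(0,.21,.24):
    v=[.4036,.0170,-.1926,t]
    for n,l in(('barL',[.25,.065,0]),('piv',[.167,.15,0]),('tip in',[.134,.15,-.06]),('cornerL',[.195,.13,.006])):
        print(t,n,((proj(sc,pt(v,l))-[170,130])*4).round())
E
```

```text
0 barL [143. 371.]
0 piv [340. 403.]
0 tip in [384. 431.]
0 cornerL [281. 397.]
0.21 barL [143. 315.]
0.21 piv [345. 366.]
0.21 tip in [372. 412.]
0.21 cornerL [287. 352.]
0.24 barL [145. 306.]
0.24 piv [346. 360.]
0.24 tip in [371. 409.]
0.24 cornerL [289. 345.]
```

The pivot (345,365) and tip (370,415) match the 0.21 prediction, and the bar's 58 px rise from flat matches the 56 px expected. The board is in the lowest notch, so I'll release it gently and retreat upward.

move_arm([
  {"gripper": 0,"x": 0,"y": 0,"z": -0.1,"roll": 0},
  {"gripper": 20,"x": 0,"y": 0,"z": 0,"roll": 0},
  {"gripper": 30,"x": 0,"y": 0,"z": 0,"roll": 0},
  {"gripper": 50,"x": 0,"y": 0,"z": 0,"roll": 0},
  {"gripper": 50,"x": 0,"y": 0,"z": 0,"roll": 0},
])

```text
time_s: 17.42
eef_pos: [0.6443, -0.0266, 0.298]
eef_rot: [-0.0, 0.996, -0.093, -0.0]
wrist_force: [0.5, 0.1, 0.9]
opening: 0.502
```

move_arm([
  {"gripper": 50,"x": 0,"y": 0,"z": 0,"roll": 0},
  {"gripper": 50,"x": 0,"y": 0,"z": -0.5,"roll": 0},
  {"gripper": 50,"x": 0,"y": 0,"z": -1,"roll": 0},
  {"gripper": 50,"x": 0,"y": 0,"z": -2,"roll": 0},
  {"gripper": 50,"x": 0,"y": 0,"z": -3,"roll": 0},
])

```text
time_s: 18.05
eef_pos: [0.6443, -0.0266, 0.3647]
eef_rot: [-0.0, 0.996, -0.093, -0.0]
wrist_force: [-0.3, -0.3, 0.4]
opening: 0.5
```

move_arm([
  {"gripper": 50,"x": 0,"y": 0,"z": -4,"roll": 0},
  {"gripper": 50,"x": 0,"y": 0,"z": -4,"roll": 0},
  {"gripper": 50,"x": 0,"y": 0,"z": -3,"roll": 0},
  {"gripper": 50,"x": 0,"y": 0,"z": 0,"roll": 0},
  {"gripper": 50,"x": 0,"y": 0,"z": 0,"roll": 0},
])

```text
time_s: 18.68
eef_pos: [0.6441, -0.0266, 0.4733]
eef_rot: [-0.0, 0.996, -0.093, -0.0]
wrist_force: [-0.3, -0.3, -0.2]
opening: 0.501
```

```bash
python3 -c "
from m import *
st()
c=snap('scene','s5.png'); a=cv2.imread('pics/s5.png')[110:300,160:380]; cv2.imwrite('pics/s5c.png',cv2.resize(a,None,fx=3.1,fy=3.1,interpolation=cv2.INTER_CUBIC))"
```

```text
t=18.68 tilt 0.7620 r 0.3379  Fx -0.2 Fz -0.2  Ftan 0.0 Frad -0.3 Fy -0.3 op 0.501
```

View pics/s5c.png

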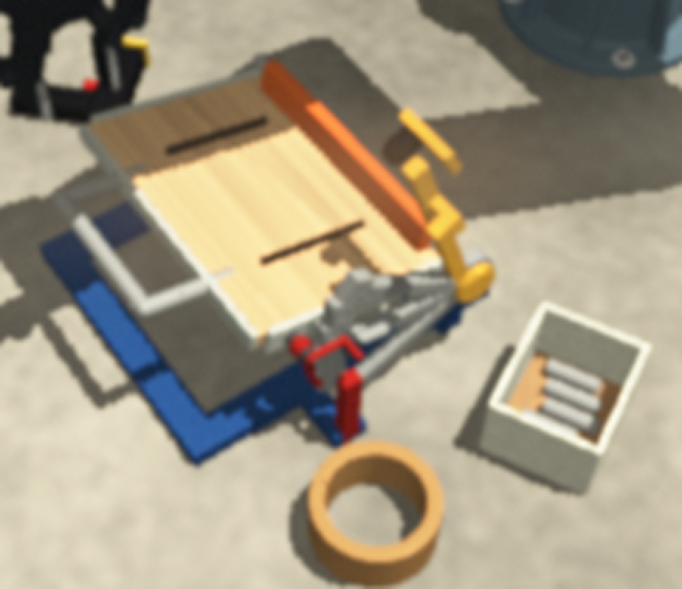

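The board rests in the lowest notch: the bar's left corner at (148,305) maps to image row 208.4, against 208.8 predicted for 0.21. The gripper is clear, and the tape, carton and scanner are undisturbed. Handing in.

```bash
python3 -c "
from bench import ctrl
print(ctrl.hand_in())"
```

```text
the job is handed in; nothing more can be done
None
```

The tote rest is now in its lowest notch (about 0.21 rad), carried by the pawl. The gripper is open and clear, and the job was handed in at about 18.7 s of the 69 s allowed.

1. **Raise:** I gripped the bar and raised the board until it met the buffer at a measured tilt of about 1.14. The extra push was about 19 N, under the 25 N limit. The picture showed the pawl thrown out.
2. **Lower:** I brought it down in hand past the red post and pressed it onto the pad with about 12 N. The picture showed the board flat and the pawl in again.
3. **Notch:** I raised it just past the lowest notch and eased it down until the pawl carried it. That push reached about 20 N at the bar. I took most of it off and let go.

**Last checks:** In the last picture the bar sits within 2 px of where 0.21 predicts, with the pawl in its notch. The wrist force was about zero. The tape, carton and scanner did not appear to have moved, though I judged that by eye and did not measure it.

**Disagreement:** the tilt worked out from the wrist position read about 0.02–0.03 rad too high near the lowest notch. This is probably slight slip or give at the grip. I went by the pictures and the contact forces instead.

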